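# Raise the scale display to its middle hole

### The arm

A 6-joint arm with a two-finger parallel gripper is mounted at the origin on the work surface. World frame = base frame: x ahead of the robot, y to its left, z up, the work surface at z = 0. Lengths are in m, angles in rad, forces in N, time in s.
With the tool pointing down it reaches from about 0.375 to 0.9 m from the base axis. Payload 3.1 kg.
Tool frame: the origin (TCP) lies midway between the tips of the shut fingers; the grasp point (between the pads) lies 19 mm behind it (ctrl.grip_depth is the distance from the TCP to the grasp point, in m); z points along the fingers, y is the direction in which the jaws open and shut (so a half turn about z gives the same grasp; the last joint's range is limited). The gripper opens to 85 mm and grips with 20 to 120 N. Pads are 22 mm wide; open, the fingers measure 114 mm over their backs; the gripper's body (76 mm by 85 mm) begins 54 mm behind the grasp point. The pads swing forward as they close: fully open they stand 13 mm farther back than shut.
Start: joints at [-1.329, 0.527, 1.433, -0, 1.181, -0.178], TCP at [0.255, -0.57, 0.231] pointing down, gripper open.
Joint ranges: [-3.08, 3.08], [-0.75, 2.2], [0.22, 2.44], [-1.43, 4.57], [0, 2.65], [-2.85, 2.85]. Speed limits (rad/s): [2.79, 2.79, 3.14, 3.14, 3.14, 3.14].

### API

Orientations are given as a rotation vector (axis times angle).
In Python, from cell import ctrl, effector, kin, monitor, optics, ticket gives the robot as it stands. Calls block until the motion is done:
- ctrl.reach(position, orientation): joint-space move of the TCP to a pose.
- ctrl.move_linear(position, max_speed=0.15, frame=None, max_force=None): straight line of the TCP; frame=None keeps the orientation; max_speed is the mean speed in m/s. With max_force (N) it stops when the force on the tool has changed by that much, and returns True; else False.
- ctrl.move_j(angles): joint-space move.
- effector.grip(opening): finger opening in m; the grip force is fixed at half the most; returns when the fingers have stopped.
- ctrl.wait(seconds).
- kin.inverse_kinematics(position, orientation): joint angles nearest the present ones, or None.
- monitor.read_state(): the state.
- optics.grab_frame(name): name is "scene" or "top" or "wrist"; returns the picture (480x640x3 uint8, blue, green, red); there is no depth.
- optics.calibration(name): a dict with "K" (3x3 intrinsics, pixels), "rvec" (rotation vector, rad) and "tvec" (3), from world to camera coordinates, as OpenCV has them; the wrist camera has in their place "mount" (4x4, takes a point from camera to tool coordinates, whose origin is the TCP and whose axes are the flange's). Camera axes: x right, y down, z forward; pixel columns grow to the right and rows downward; lengths in m; the calibration is good to about 2 mm. The wrist camera is an equidistant fisheye: a pixel r from the principal point sees the ray r / f radians off the axis. A picture is of the moment at which its call begins: read the wrist's pose just before it. calibration takes no time and is no camera call.
A pose or a line that the arm cannot do raises ctrl.IKError and nothing moves.
- ticket.hand_in(): hands the job in, once; it reports no verdict.
The state is a dict: "time": time; "joint_pos": joint angles; "joint_velocities": joint speeds; "effort": joint torques, N m; "position": TCP position; "ee_rot": TCP orientation; "wrist_force": force on the tool from outside, world axes, zero at the start; "moment": the same for the moment, N m; "grip_width": finger opening in m.
Only numpy, scipy, OpenCV 4.12 (cv2) and the standard library are available. Lean on these libraries where they do the work, as an engineer would, in place of code of your own. Each camera call takes 0.05 s, during which the arm holds its last target.

### The job

The bench scale's display has been pushed down and turned aside: raise it and turn it to face over the weighing platform, so that the sprung button in its post pops out through the middle of the column's three holes (not the lowest, where it would stay caught), feeling for the hole without forcing the button. Then, to prove that it is locked, press the display down with about 10 N (a one-kilo push) for a moment and let go. Leave the parcel, the tape dispenser and the pens where they are.

Things in the scene. Friction and masses are not known exactly. Their poses are not given: they have to be found in the camera images.
- scale: Fixed bench scale. Origin on the column's axis at the table; x points from the column over the weighing platform (255 x 225 mm, top 64 mm high, centre 170 mm along x), z up. The column is an upright white tube, 37 mm outside, 2.5 mm wall, top about 180 mm above the table with an 8 mm black bush on it. The tube is clamped by hand: its height varies by 3 mm, its clocking by 0.16 rad.
- display_center (a point): Centre of the display head, a black box 38 mm thick (x), 150 mm wide (y), 75 mm tall (z), screen on its +x side, centred on a 31 mm steel inner tube that slides and turns in the column (together about 0.5 kg, 6 N of sliding friction: it stays where left). The sprung brass button, 8 mm wide, nearly flat-nosed, is in that tube under the screen's side, 168.5 mm below this centre.
- lift (a joint): Height of the display above its lowest position, m (0 to 0.1). Three 9 mm holes, one above the other, 30 mm apart, are in the column's platform side; the button comes to the lowest, middle and top one at about 0.025, 0.055 and 0.085, give or take 0.003. The column's wall holds the button in until it is within about 1 mm of a hole's centre; then it snaps out and blocks lifting, lowering and turning.
- turn (a joint): Turn of the display about the column's axis, rad, counter-clockwise from above; the button is in line with the row of holes at 0, give or take 0.16 (it enters within about 0.05 of the true line, otherwise it slides past the hole). Stops at 1.5 either way.
- parcel: Bystander: flat carton 150 x 110 x 45 mm on the platform; origin at the centre of its underside.
- tape: Bystander: black tape dispenser 160 x 55 x 92 mm on the table; origin at the centre of its underside.
- pens: Bystander: dark cup of marker pens, 72 mm across, 140 mm tall with the pens; origin at the centre of its underside.

How it is judged:
On the way:
1. the display, locked in the middle hole, is pressed down: the button bears on the lower edge of that hole with more than 4 N (horizontal distance between lock_c0 and column_c13 below 0.0055 m and distance between lock_c0 and column_c13 below 0.019 m and distance between lock_c0 and column_c14 below 0.019 m and contact force between lock_c0 and column_c13 above 4 N), for 0.2 s.
At the end, for the whole second after the job is handed in: The button stands out through the middle hole (within 3 mm of its centre in height), the display is at rest and let go, and the parcel, tape dispenser and pens have not moved more than 20 mm (horizontal distance between lock_c0 and column_c13 below 0.0055 m and distance between lock_c0 and column_c13 below 0.019 m and distance between lock_c0 and column_c14 below 0.019 m and linear speed of turn below 0.02 m/s and contact force between the fingers and turn below 0.1 N and distance of each of parcel, tape, pens from where it was at the start of the episode below 0.02 m); the robot touches nothing.
It fails at once if the button is forced against the column with more than 30 N (contact force between lock_c0 and column above 30 N).
It fails at once if the parcel, the tape dispenser or the pens are moved more than 20 mm (distance of any of parcel, tape, pens from where it was at the start of the episode above 0.02 m).
It also fails if it takes over 72 s, if anything falls off the work surface, if the arm or the gripper's body presses on something with over 40 N, if the wrist force passes 120 N, or if a joint passes its speed limit or range.

## Working session

There is one attempt and no reset: what is moved stays moved. The work goes in short steps, each a Python script; the robot and the scene stay as the last script left them, time stands still between calls to the robot, and variables do not carry over. Pictures are saved under pics/ and viewed, and the job is handed in when it is done.

```bash
ls; mkdir -p pics; python3 - <<'E'
from cell import ctrl, effector, kin, monitor, optics, ticket
import cv2
for n in ("scene","top","wrist"):
    cv2.imwrite(f"pics/{n}0.png",optics.grab_frame(n)); c=optics.calibration(n); print(n,c)
print(monitor.read_state())
E
```

```text
pics
scene {'K': array([[454.53926751,   0.        , 317.08662987],
       [  0.        , 454.53926751, 238.46926119],
       [  0.        ,   0.        ,   1.        ]]), 'rvec': array([ 1.79542511,  1.35417232, -0.72957906]), 'tvec': array([-0.20837405, -0.17467755,  1.36801272])}
top {'K': array([[562.23748496,   0.        , 321.50782986],
       [  0.        , 562.23748496, 232.7955506 ],
       [  0.        ,   0.        ,   1.        ]]), 'rvec': array([ 2.04314739, -2.18571937,  0.22272292]), 'tvec': array([0.07029196, 0.60948756, 1.08866069])}
wrist {'K': array([[371.64829954,   0.        , 314.28079154],
       [  0.        , 371.64829954, 238.48266888],
       [  0.        ,   0.        ,   1.        ]]), 'mount': array([[-6.58429792e-04, -9.63409971e-01, -2.68031331e-01,
         6.84367957e-02],
       [ 9.99999279e-01, -3.65204557e-04, -1.14384988e-03,
        -7.57142902e-04],
       [ 1.00411012e-03, -2.68031891e-01,  9.63409517e-01,
        -1.43062472e-01],
       [ 0.00000000e+00,  0.00000000e+00,  0.00000000e+00,
         1.00000000e+00]])}
{'time': 0.15, 'joint_pos': array([-1.32849934e+00,  5.28250423e-01,  1.43361974e+00,  2.30021484e-05,
        1.18138190e+00, -1.78472801e-01]), 'joint_velocities': array([ 0.00080829, -0.00227381, -0.00372894,  0.00083768, -0.00229085,
        0.00052558]), 'effort': array([ 2.46976597e-04, -4.42745376e+01, -1.78275830e+01, -2.32124885e-04,
        5.65466718e-03,  2.56224831e-05]), 'position': array([ 0.25520439, -0.56992294,  0.23055602]), 'ee_rot': array([-3.07070266e+00, -6.55718709e-01,  4.97430155e-05]), 'wrist_force': array([0.21215114, 0.29220718, 0.70501627]), 'moment': array([-0.00847375, -0.01337274,  0.00704791]), 'grip_width': 0.08556404830809371}
```

View pics/scene0.png

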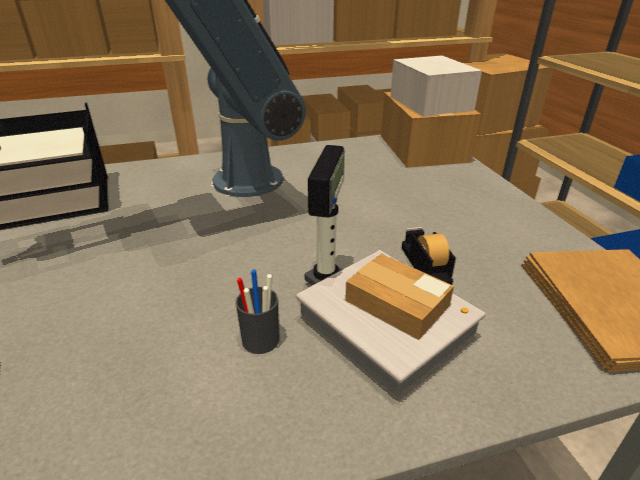

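View pics/top0.png

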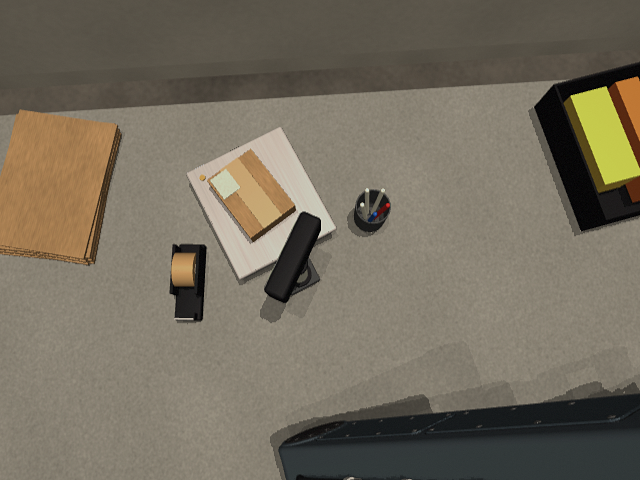

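View pics/wrist0.png

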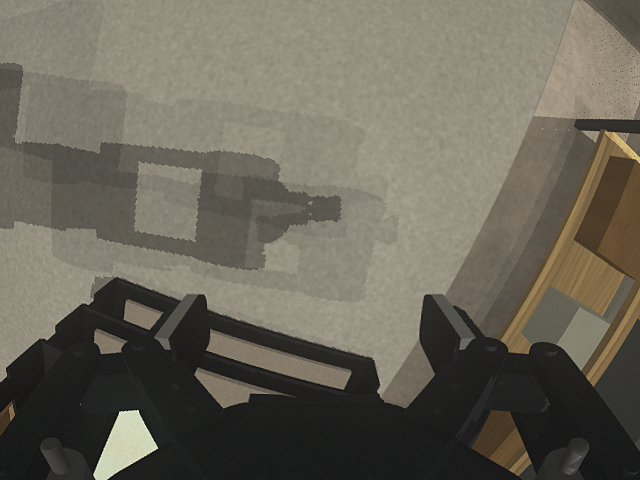

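The scene view shows the display at about (327,180) on a white column at (327,245), with the three holes facing right. The top view shows the platform corners near (188,174), (283,128), (335,230) and (240,279). The display's black top runs from (275,298) to (312,215). The tape is at (188,282) and the pens at (372,210).

```bash
cat > h.py <<'E'
import numpy as np, cv2
from scipy.spatial.transform import Rotation as R
from cell import ctrl, effector, kin, monitor, optics, ticket
def cam(n):
    c=optics.calibration(n); Rm=cv2.Rodrigues(np.array(c['rvec']))[0]; return np.array(c['K']),Rm,np.array(c['tvec']).ravel()
def ray(n,uv):
    K,Rm,t=cam(n); d=Rm.T@np.linalg.inv(K)@np.array([uv[0],uv[1],1.]); return -Rm.T@t,d/np.linalg.norm(d)
def onplane(n,uv,z):
    o,d=ray(n,uv); return o+d*(z-o[2])/d[2]
def proj(n,p):
    K,Rm,t=cam(n); q=K@(Rm@np.array(p)+t); return q[:2]/q[2]
def tri(a,b):
    (o1,d1),(o2,d2)=a,b
    A=np.stack([d1,-d2],1); s=np.linalg.lstsq(A,o2-o1,rcond=None)[0]
    p,q=o1+s[0]*d1,o2+s[1]*d2; return (p+q)/2,np.linalg.norm(p-q)
E
python3 - <<'E'
from h import *
s=cv2.imread('pics/scene0.png'); t=cv2.imread('pics/top0.png')
cv2.imwrite('pics/s_crop.png',cv2.resize(s[135:300,270:430],None,fx=3.6,fy=3.6,interpolation=cv2.INTER_CUBIC))
cv2.imwrite('pics/t_crop.png',cv2.resize(t[110:320,170:400],None,fx=2.8,fy=2.8,interpolation=cv2.INTER_CUBIC))
for c in [(188,174),(283,128),(335,230),(240,279)]: print(onplane('top',c,.064))
for n in('scene','top'): print(n,ray(n,(320,240)))
print('tape',onplane('top',(188,282),.09),'pens',onplane('top',(372,210),.08))
E
```

```text
[0.75681378 0.29934991 0.064     ]
[0.84543025 0.09557634 0.064     ]
[0.61654827 0.0011398  0.064     ]
[0.52892771 0.1990848  0.064     ]
scene (array([ 1.24830963, -0.14053422,  0.60610561]), array([-0.79955872,  0.23556006, -0.55246476]))
top (array([0.37882238, 0.04253295, 1.19007675]), array([ 0.19088675, -0.00815746, -0.98157817]))
tape [0.52643126 0.29760331 0.09      ] pens [ 0.64955956 -0.07632614  0.08      ]
```

View pics/s_crop.png

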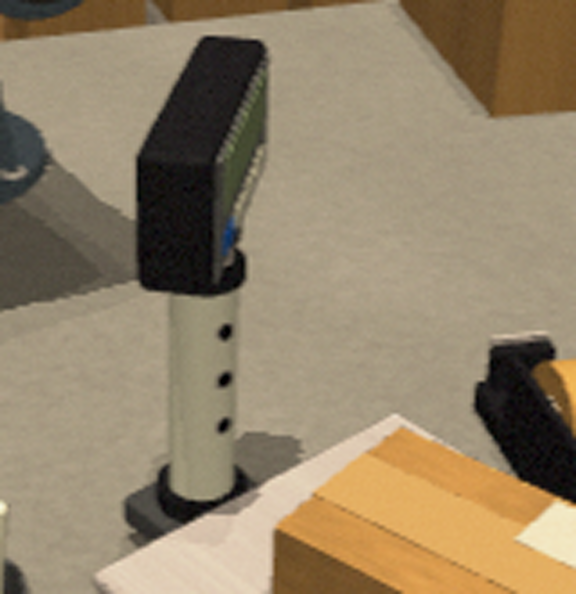

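View pics/t_crop.png

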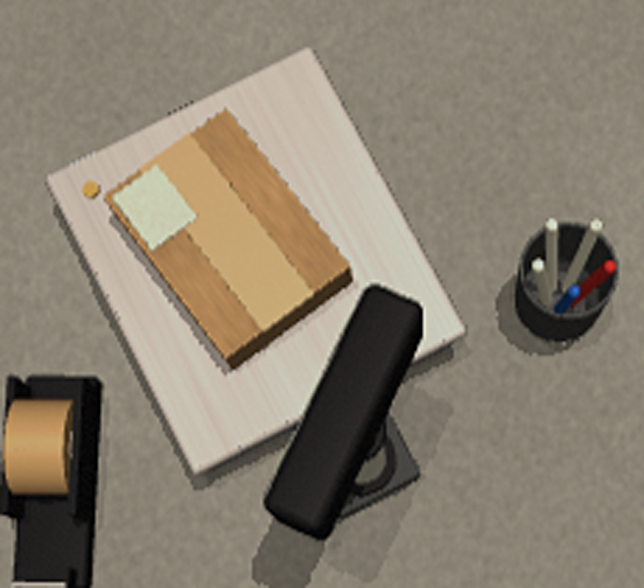

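```bash
python3 - <<'E'
from h import *
# display top ends: scene vs top
fs=lambda x,y:(270+x/3.6,135+y/3.6); ft=lambda x,y:(170+x/2.8,110+y/2.8)
s=cv2.imread('pics/scene0.png'); t=cv2.imread('pics/top0.png')
for a,b in [((178,158),(398,297)),((235,38),(294,520))]:
    print(tri(ray('scene',fs(*a)),ray('top',ft(*b))))
col=np.array([.5306,.0821])
for z in (.02,.06,.1,.14,.18): print(z,proj('scene',[*col,z]))
# column edges per row in scene (white)
for v in range(216,274,6):
    row=s[v,300:345].min(axis=1).astype(int); print(v,row.tolist())
# black mask in top
m=(t.max(axis=2)<45).astype(np.uint8); m[:200]=0;m[310:]=0;m[:,:255]=0;m[:,335:]=0
c=max(cv2.findContours(m,0,2)[0],key=cv2.contourArea); print(cv2.minAreaRect(c),cv2.boxPoints(cv2.minAreaRect(c)))
E
```

```text
(array([0.59825504, 0.04735274, 0.27772213]), np.float64(0.004212390238741187))
(array([0.46998218, 0.11587802, 0.27852681]), np.float64(0.004423504550904542))
0.02 [324.97241945 275.16840619]
0.06 [325.16636178 259.66709317]
0.1 [325.3697195 243.4132325]
0.14 [325.58319529 226.35065957]
0.18 [325.80756357 208.41747824]
216 [120, 123, 120, 122, 120, 120, 124, 121, 123, 126, 127, 125, 127, 123, 114, 100, 93, 75, 52, 42, 46, 36, 19, 21, 21, 22, 25, 19, 19, 18, 23, 39, 55, 74, 93, 102, 114, 131, 130, 130, 125, 129, 130, 129, 129]
222 [129, 129, 127, 129, 131, 128, 129, 128, 128, 129, 128, 128, 129, 130, 132, 130, 118, 100, 104, 108, 112, 113, 116, 116, 116, 119, 120, 117, 119, 116, 115, 113, 109, 108, 104, 105, 120, 128, 130, 127, 127, 130, 131, 133, 131]
228 [129, 130, 134, 134, 129, 129, 131, 128, 129, 127, 132, 132, 134, 131, 130, 133, 125, 110, 110, 104, 111, 113, 114, 118, 119, 118, 116, 115, 119, 112, 85, 38, 3, 38, 80, 105, 117, 130, 130, 131, 130, 132, 128, 134, 134]
234 [129, 126, 128, 130, 131, 133, 135, 131, 132, 134, 130, 130, 131, 131, 134, 129, 121, 106, 109, 106, 111, 113
[... 937 characters left out ...]
, 119, 117, 115, 113, 110, 105, 98, 93, 91, 90, 88, 88, 90, 90, 92, 91, 92]
264 [128, 130, 127, 128, 125, 131, 131, 133, 133, 134, 134, 134, 124, 117, 106, 75, 47, 85, 117, 120, 123, 121, 116, 114, 119, 121, 119, 118, 119, 118, 119, 115, 110, 105, 84, 55, 75, 91, 91, 88, 85, 86, 88, 87, 88]
270 [129, 131, 129, 133, 130, 130, 133, 131, 130, 112, 75, 70, 65, 47, 29, 27, 27, 75, 113, 121, 126, 122, 115, 116, 118, 122, 121, 117, 120, 117, 118, 114, 109, 98, 60, 12, 11, 12, 29, 61, 72, 101, 153, 182, 179]
((298.6742248535156, 259.30364990234375), (37.46730041503906, 91.27019500732422), 25.641006469726562) [[262.0377  292.3381 ]
 [301.5331  210.05592]
 [335.31076 226.2692 ]
 [295.81534 308.5514 ]]
```

```bash
python3 - <<'E'
from h import *
s=cv2.imread('pics/scene0.png').min(axis=2).astype(float)
def holes(v0,v1):
    w=np.clip(100-s[v0:v1,328:337],0,None); vv,uu=np.mgrid[v0:v1,328:337]; return (w*uu).sum()/w.sum(),(w*vv).sum()/w.sum()
col=np.array([.5325,.082])
for a in (223,236,249):
    h=holes(a,a+10); o,d=ray('scene',h)
    # intersect cylinder r=.0185
    p=o[:2]-col; A=d[:2]@d[:2];B=2*p@d[:2];C=p@p-.0185**2; k=(-B-np.sqrt(B*B-4*A*C))/2/A; P=o+k*d
    print(h,P,np.degrees(np.arctan2(*(P[:2]-col)[::-1])))
for z in (.08,.12,.16):
    print(proj('scene',[*col,z]))
# IK at grasp: display facing yaw 62deg
for yaw in (62,23,14,32):
  for off in(0,180):
    y=np.radians(yaw+off); Y=np.array([np.cos(y),np.sin(y),0]);Z=np.array([0,0,-1.]);X=np.cross(Y,Z)
    rv=R.from_matrix(np.stack([X,Y,Z],1)).as_rotvec()
    for z in (.24,.32,.38,.45): 
        q=kin.inverse_kinematics([.533,.082,z],rv); print(yaw,off,z,None if q is None else np.round(q,2))
E
```

```text
(np.float64(332.25815217391306), np.float64(226.8161231884058)) [0.5493693  0.08959452 0.14887928] 24.23714950961267
(np.float64(332.04924242424244), np.float64(240.03219696969697)) [0.54927901 0.08979197 0.11859118] 24.909572832584328
(np.float64(331.9659714599341), np.float64(252.8880351262349)) [0.54903835 0.09029053 0.08782216] 26.624199290892413
[325.49240036 252.16615097]
[325.70663876 235.49943297]
[325.93169006 217.99152332]
62 0 0.24 [-0.05  0.4   1.64 -0.    1.1  -1.14]
62 0 0.32 [-0.05  0.31  1.53 -0.    1.29 -1.14]
62 0 0.38 [-0.05  0.27  1.44 -0.    1.44 -1.14]
62 0 0.45 [-0.05  0.23  1.31 -0.    1.61 -1.14]
62 180 0.24 [-0.05  0.4   1.64 -0.    1.1   2.  ]
62 180 0.32 [-0.05  0.31  1.53 -0.    1.29  2.  ]
62 180 0.38 [-0.05  0.27  1.44 -0.    1.44  2.  ]
62 180 0.45 [-0.05  0.23  1.31 -0.    1.61  2.  ]
23 0 0.24 [-0.05  0.4   1.64 -0.    1.1  -0.46]
23 0 0.32 [-0.05  0.31  1.53 -0.    1.29 -0.46]
23 0 0.38 [-0.05  0.27  1.44 -0.    1.44 -0.46]
23 0 0.45 [-0.05  0.23  1.31 -0.    1.61 -0.46]
23 180 0.24 [-0.05  0.4   1.64  0.    1.1   2.69]
23 180 0.32 [-0.05  0.31  1.5
[... 204 characters left out ...]
 1.29 -0.3 ]
14 0 0.38 [-0.05  0.27  1.44 -0.    1.44 -0.3 ]
14 0 0.45 [-0.05  0.23  1.31 -0.    1.61 -0.3 ]
14 180 0.24 [-0.05  0.4   1.64 -0.    1.1   2.84]
14 180 0.32 [-0.05  0.31  1.53 -0.    1.29  2.84]
14 180 0.38 [-0.05  0.27  1.44 -0.    1.44  2.84]
14 180 0.45 [-0.05  0.23  1.31 -0.    1.61  2.84]
32 0 0.24 [-0.05  0.4   1.64 -0.    1.1  -0.61]
32 0 0.32 [-0.05  0.31  1.53 -0.    1.29 -0.61]
32 0 0.38 [-0.05  0.27  1.44 -0.    1.44 -0.61]
32 0 0.45 [-0.05  0.23  1.31 -0.    1.61 -0.61]
32 180 0.24 [-0.05  0.4   1.64 -0.    1.1   2.53]
32 180 0.32 [-0.05  0.31  1.53 -0.    1.29  2.53]
32 180 0.38 [-0.05  0.27  1.44 -0.    1.44  2.53]
32 180 0.45 [-0.05  0.23  1.31 -0.    1.61  2.53]
```

Measured values:

| Quantity | Value |
|---|---|
| Column | about (.532, .082) |
| Display top | z ≈ .278 |
| Facing yaw | ≈ 62° |
| Hole row | ≈ 22–25° |
| Middle hole | z ≈ .1186 (spacing 30.3 mm, expected 30) |
| Display centre when locked | z ≈ .287 (about +47 mm) |

Next I'll go above the display and check the alignment.

```bash
cat >> h.py <<'E'
def rv(yawdeg):
    y=np.radians(yawdeg); Y=np.array([np.cos(y),np.sin(y),0]);Z=np.array([0,0,-1.]);X=np.cross(Y,Z)
    return R.from_matrix(np.stack([X,Y,Z],1)).as_rotvec()
def wpose():
    s=monitor.read_state(); return np.array(s['position']),R.from_rotvec(s['ee_rot']).as_matrix()
def wray(pose,uv):
    c=optics.calibration('wrist');K=c['K'];M=np.array(c['mount'])
    p=np.array([(uv[0]-K[0,2])/K[0,0],(uv[1]-K[1,2])/K[1,1]]);r=np.linalg.norm(p)
    d=np.array([*(np.sin(r)*p/r),np.cos(r)]) if r>0 else np.array([0,0,1.])
    P,Rm=pose; return P+Rm@M[:3,3],Rm@M[:3,:3]@d
def wplane(pose,uv,z):
    o,d=wray(pose,uv); return o+d*(z-o[2])/d[2]
def st():
    s=monitor.read_state(); print('t%.2f'%s['time'],'p',np.round(s['position'],4),'F',np.round(s['wrist_force'],1),'M',np.round(s['moment'],2),'g%.4f'%s['grip_width'])
    return s
E
python3 - <<'E'
from h import *
ctrl.reach([.532,.082,.40],rv(62)); s=st()
print(wpose()); cv2.imwrite('pics/w1.png',optics.grab_frame('wrist')); cv2.imwrite('pics/s1.png',optics.grab_frame('scene'))
E
```

```text
t2.73 p [0.5322 0.0812 0.3997] F [ 0.3 -0.4 -0. ] M [-0.05  0.03  0.01] g0.0853
(array([0.53218054, 0.08118583, 0.39966607]), array([[-8.82309238e-01,  4.70669850e-01, -5.49170330e-04],
       [ 4.70670029e-01,  8.82309276e-01, -2.54303158e-04],
       [ 3.64845247e-04, -4.82852041e-04, -9.99999817e-01]]))
```

View pics/w1.png

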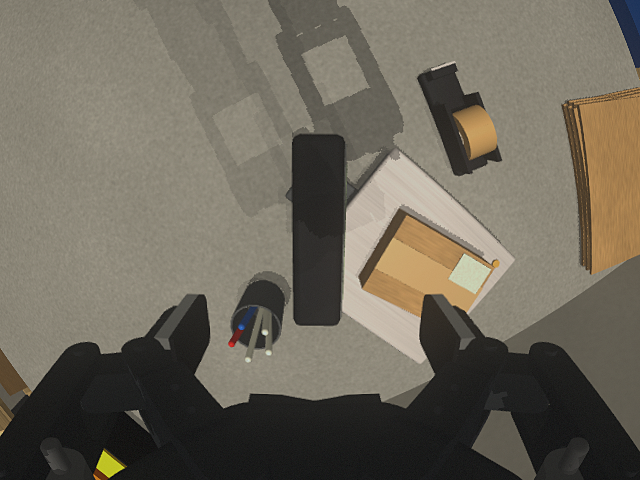

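View pics/s1.png

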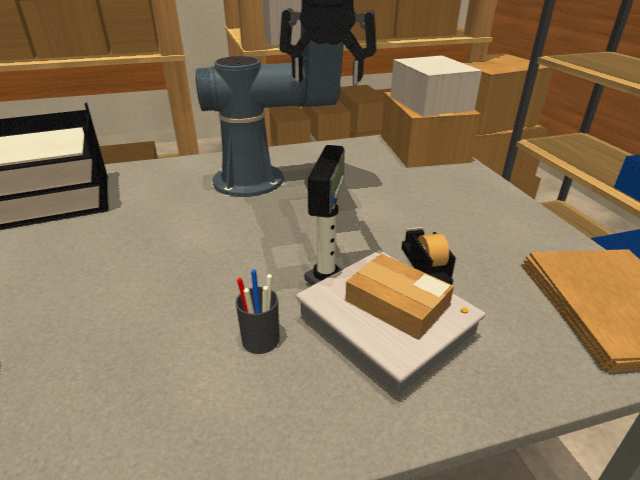

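The wrist view shows the display's top face with corners (293,135), (345,135), (342,325) and (294,325), parallel to the pads. The fingers sit symmetrically either side of it.

```bash
python3 - <<'E'
from h import *
pose=wpose()
P=[wplane(pose,c,.278) for c in [(293,134.5),(345,134.5),(342,325.5),(294,325.5)]]
for p in P: print(p, pose[1].T@(p-pose[0]))
P=np.array(P); print(P.mean(0), np.linalg.norm(P[0]-P[3]),np.linalg.norm(P[1]-P[2]),np.linalg.norm(P[0]-P[1]),np.linalg.norm(P[2]-P[3]))
a=(P[2]+P[3]-P[0]-P[1]); print(np.degrees(np.arctan2(a[1],a[0])))
E
```

```text
[0.46324066 0.10221006 0.278     ] [ 0.0706309  -0.01389302  0.12171857]
[0.4804252  0.13455951 0.278     ] [0.07069367 0.02273746 0.12170526]
[0.61222208 0.06499707 0.278     ] [-0.07833292  0.02339029  0.1216429 ]
[0.59388152 0.03083436 0.278     ] [-0.07822909 -0.01538413  0.12165706]
[0.53744237 0.08315025 0.278     ] 0.14886747168362424 0.14902802532083992 0.03663053194104302 0.0387745593243888
-28.237335940524453
```

Size checks: 149 × 37.7 mm against the given 150 × 38, so z = .278 is right. Grasping now.

```bash
python3 - <<'E'
from h import *
ctrl.reach([.5355,.0828,.34],rv(61.8))
print(ctrl.move_linear([.5355,.0828,.236],max_speed=.08,max_force=8)); st()
effector.grip(0.03); st()
cv2.imwrite('pics/s2.png',optics.grab_frame('scene')[100:340,200:520])
E
```

```text
False
t4.62 p [0.5359 0.0828 0.2365] F [-0.3  0.1  0.1] M [-0.   -0.01  0.01] g0.0856
t5.12 p [0.5354 0.0824 0.2362] F [-1.2 -1.   1.6] M [-0.2   0.12  0.04] g0.0376
```

View pics/s2.png

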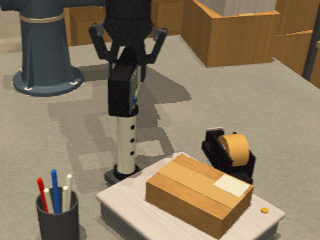

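The grip is good (width 37.6 mm) and side forces are small. I'll lift turned aside to the blank wall between the lowest and middle holes, about +33 mm.

```bash
python3 - <<'E'
from h import *
s=st();p=np.array(s['position'])
print(ctrl.move_linear(p+[0,0,.0335],max_speed=.03,max_force=22)); st()
ctrl.wait(.2); s=st()
# turn partway, watching forces
p=np.array(s['position'])
for yaw in (57,52):
    print(ctrl.move_linear(p,max_speed=.03,frame=rv(yaw),max_force=20)); s=st()
E
```

```text
t5.17 p [0.5354 0.0824 0.2361] F [-1.6 -3.3  1.2] M [-0.23  0.17  0.02] g0.0374
False
t6.45 p [0.5353 0.0824 0.2699] F [ 1.2 -2.9 -8.2] M [-0.44 -0.25  0.04] g0.0377
t6.65 p [0.5353 0.0824 0.2699] F [ 0.8 -2.4 -7.6] M [-0.45 -0.13  0.02] g0.0371
False
t6.90 p [0.5353 0.0825 0.2699] F [ 2.7 -2.8 -8.6] M [-0.36 -0.31 -0.05] g0.0372
False
t7.15 p [0.5354 0.0827 0.27  ] F [ 1.8 -0.8 -8.3] M [-0.25 -0.43 -0.1 ] g0.0374
```

```bash
python3 - <<'E'
from h import *
s=st();p=np.array(s['position'])
for yaw in (46,40,34,28,23):
    r=ctrl.move_linear(p,max_speed=.03,frame=rv(yaw),max_force=20); print(r); s=st()
    if r: break
f=optics.grab_frame('scene');cv2.imwrite('pics/s3.png',cv2.resize(f[100:300,250:430],None,fx=3,fy=3,interpolation=cv2.INTER_CUBIC))
E
```

```text
t7.15 p [0.5354 0.0827 0.27  ] F [ 1.8 -0.8 -8.3] M [-0.25 -0.43 -0.1 ] g0.0374
False
t7.41 p [0.5356 0.0828 0.2699] F [ 1.9 -1.9 -9.4] M [-0.25 -0.45 -0.06] g0.0372
False
t7.67 p [0.5358 0.0829 0.27  ] F [ 2.4 -0.9 -9.6] M [-0.13 -0.64 -0.01] g0.0369
False
t7.92 p [0.5359 0.083  0.27  ] F [  3.8  -0.2 -11. ] M [-0.   -0.78 -0.06] g0.0374
False
t8.18 p [0.5361 0.083  0.27  ] F [  5.6   0.7 -11.3] M [ 0.14 -0.94 -0.03] g0.0374
False
t8.43 p [0.5362 0.0831 0.2701] F [  5.2  -0.5 -10.9] M [ 0.16 -1.04 -0.06] g0.0376
```

View pics/s3.png

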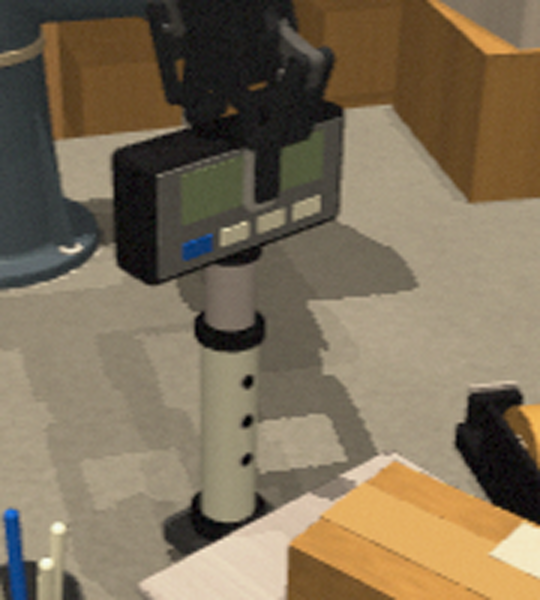

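The screen now faces over the platform, the three holes at (247,381), (247,421) and (246,460) are clear, and nothing else has moved. Now I'll feel upwards slowly.

```bash
cat >> h.py <<'E'
def sweep(yaw,z0,z1,fmax=12,dz=.003,speed=.012):
    s=monitor.read_state(); p=np.array(s['position']); z=z0; sg=np.sign(z1-z0)
    r=False
    while sg*(z1-z)>1e-6:
        z=z+sg*min(dz,abs(z1-z)); r=ctrl.move_linear([PX,PY,z],max_speed=speed,frame=rv(yaw),max_force=fmax); st()
        if r: print('STOP'); break
    return r
PX,PY=.5355,.0825
E
python3 - <<'E'
from h import *
print(sweep(23,.270,.292))
E
```

```text
t8.89 p [0.5362 0.083  0.2732] F [  4.9   0.7 -10.4] M [ 0.2  -1.   -0.02] g0.0374
t9.29 p [0.5362 0.083  0.2762] F [  4.7   0.5 -10. ] M [ 0.27 -0.99  0.06] g0.0376
t9.69 p [0.5362 0.083  0.2792] F [ 5.5  1.6 -9.7] M [ 0.3  -0.98 -0.04] g0.0371
t10.09 p [0.5362 0.083  0.2823] F [ 4.3  2.2 -9.2] M [ 0.4  -1.07  0.08] g0.0370
t10.37 p [0.5363 0.083  0.283 ] F [ 0.7 -0.5 -0.4] M [ 0.03 -0.32  0.08] g0.0380
STOP
True
```

It stopped at z = .283, where the lock was expected (.2826). I'll test it gently up, down and in turn.

```bash
python3 - <<'E'
from h import *
ctrl.wait(.2); s=st(); p=np.array(s['position'])
for d in (.003,-.003):
    r=ctrl.move_linear([PX,PY,p[2]+d],max_speed=.01,frame=rv(23),max_force=13); print('z',d,r); st()
f=optics.grab_frame('scene');cv2.imwrite('pics/s4.png',cv2.resize(f[100:300,250:430],None,fx=3,fy=3,interpolation=cv2.INTER_CUBIC))
E
```

```text
t10.57 p [0.5363 0.083  0.2821] F [ 0.3 -0.1  0.3] M [-0.04 -0.26  0.03] g0.0373
z 0.003 True
t10.90 p [0.5363 0.0831 0.2819] F [-0.6  0.3  1. ] M [-0.02 -0.2  -0.01] g0.0376
z -0.003 False
t11.32 p [0.5363 0.083  0.2809] F [0.2 1.5 9.1] M [0.31 0.06 0.09] g0.0374
```

View pics/s4.png

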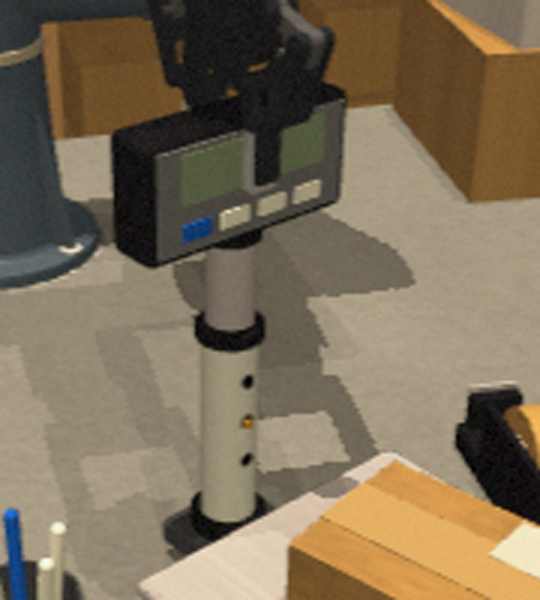

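The brass button shows in the middle hole at (247,422), and it blocks both up and down. I'll let go, then press on top with shut fingers.

```bash
python3 - <<'E'
from h import *
s=monitor.read_state(); p=np.array(s['position'])
ctrl.move_linear(p+[0,0,.0008],max_speed=.01); st()
effector.grip(.085); st()
ctrl.move_linear([PX,PY,.375],max_speed=.1); effector.grip(0.0); st()
ctrl.move_linear([PX,PY,.335],max_speed=.08); st()
r=ctrl.move_linear([PX,PY,.315],max_speed=.012,max_force=10); print(r); st()
for _ in range(6): ctrl.wait(.1); st()
E
```

```text
t11.80 p [0.5363 0.0831 0.2811] F [ 2.   1.4 -4.4] M [ 0.28 -0.75  0.05] g0.0373
t12.33 p [0.5362 0.0829 0.2817] F [-1.3 -0.4 -1. ] M [ 0.07 -0.01  0.01] g0.0851
t14.18 p [0.5355 0.0825 0.375 ] F [ 0.3 -0.4  0.5] M [-0.   -0.    0.02] g0.0002
t14.83 p [0.5358 0.0825 0.3352] F [ 0.2 -1.  -0. ] M [0.02 0.01 0.01] g-0.0001
True
t15.77 p [0.5355 0.0825 0.3259] F [-0.3 -0.5  3.8] M [-0.01  0.07  0.01] g0.0004
t15.87 p [0.5355 0.0825 0.3259] F [-0.5  0.1  3.9] M [0.02 0.09 0.05] g-0.0002
t15.97 p [0.5355 0.0825 0.3259] F [-0.9 -0.8  5.5] M [ 0.02  0.13 -0.  ] g0.0001
t16.07 p [0.5355 0.0825 0.3258] F [-1.6  0.   5.2] M [-0.    0.11 -0.05] g0.0000
t16.17 p [0.5355 0.0825 0.3259] F [-2.1 -0.1  4.6] M [0.01 0.09 0.01] g-0.0001
t16.27 p [0.5355 0.0825 0.3258] F [-1.3 -0.1  5.8] M [-0.03  0.16  0.  ] g-0.0003
t16.37 p [0.5355 0.0825 0.3259] F [-0.2  0.4  5.4] M [-0.02  0.06  0.02] g-0.0002
```

The contact transient stopped it early, leaving only about 5 N. I'll step down in small increments to a steady 10–12 N.

```bash
python3 - <<'E'
from h import *
def mf(n=6):
    v=[]
    for _ in range(n): ctrl.wait(.04); v.append(monitor.read_state()['wrist_force'][2])
    return np.mean(v)
z=monitor.read_state()['position'][2]; f=mf(); print(f)
for i in range(16):
    if f>=10.5: break
    z-=.0003; ctrl.move_linear([PX,PY,z],max_speed=.005,max_force=8); f=mf(4); print(round(z,4),round(f,1))
st(); print('hold',[round(mf(5),1) for _ in range(4)]); st()
E
```

```text
5.439904550514168
0.3256 5.6
0.3253 6.6
0.325 7.9
0.3247 9.0
0.3244 9.7
0.3241 10.7
t19.13 p [0.5357 0.0825 0.3258] F [-3.3  0.5 10.9] M [-0.04  0.51 -0.02] g-0.0001
hold [np.float64(11.4), np.float64(11.0), np.float64(11.3), np.float64(11.1)]
t19.97 p [0.5357 0.0825 0.3258] F [-2.6 -0.2 11.6] M [-0.03  0.54  0.02] g0.0004
```

The force held at 11 N without the display moving. I'll add a little margin against the unknown friction (to about 13.5 N, well below 30 N at the button), then retreat and look.

```bash
python3 - <<'E'
from h import *
for z in (.3237,.3233): ctrl.move_linear([PX,PY,z],max_speed=.005,max_force=6); ctrl.wait(.3); st()
ctrl.wait(.4); st()
ctrl.move_linear([PX,PY,.40],max_speed=.1)
ctrl.reach([.33,-.25,.40],rv(23)); ctrl.wait(.3); st()
f=optics.grab_frame('scene');cv2.imwrite('pics/s5.png',cv2.resize(f[120:370,220:500],None,fx=2.8,fy=2.8,interpolation=cv2.INTER_CUBIC)[:600])
cv2.imwrite('pics/t5.png',optics.grab_frame('top'))
E
```

```text
t20.52 p [0.5357 0.0825 0.3257] F [-3.1  0.5 12.8] M [0.03 0.57 0.04] g0.0003
t21.07 p [0.5357 0.0825 0.3256] F [-4.2  0.8 13.7] M [-0.03  0.64  0.01] g0.0002
t21.47 p [0.5357 0.0825 0.3256] F [-3.8  0.4 12.8] M [-0.02  0.72  0.01] g-0.0001
t24.13 p [ 0.3304 -0.2496  0.3999] F [ 0.4  0.  -0.3] M [ 0.05 -0.05  0.01] g0.0002
```

View pics/s5.png

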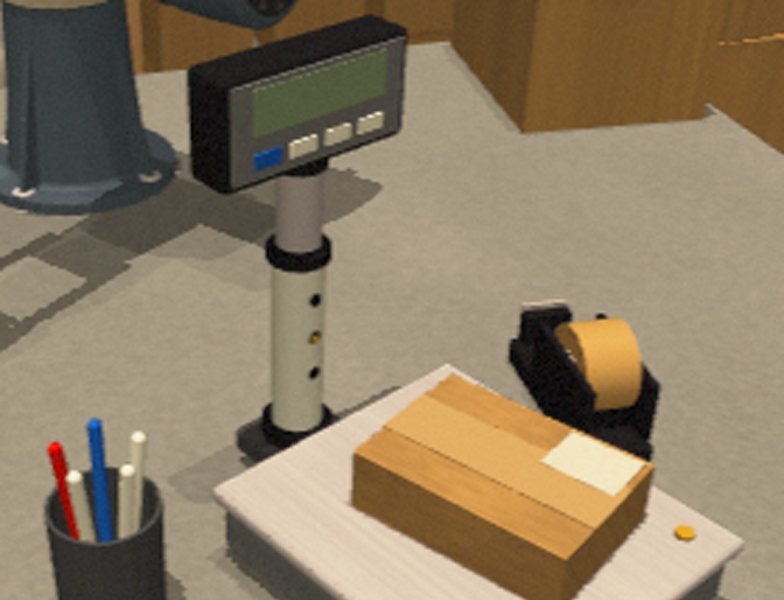

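View pics/t5.png

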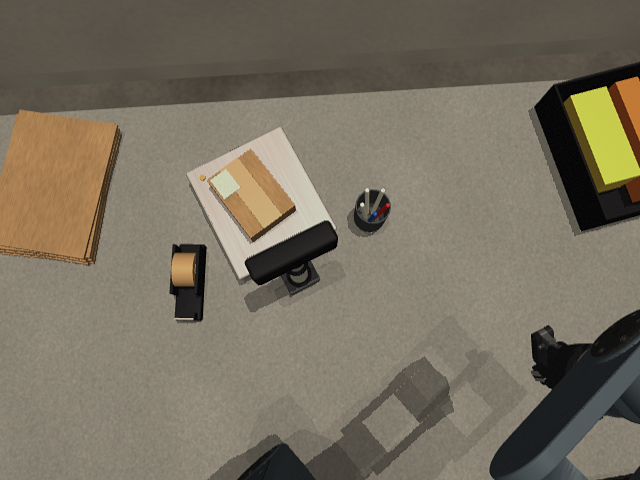

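After the press the brass button is still in the middle hole at (315,339), with the other two holes dark. In the top view the parcel, tape (188,282) and pens (372,210) are at their starting pixels, and the arm is clear.

```bash
python3 -c "
from cell import ticket; print(ticket.hand_in())"
```

```text
the job is handed in; nothing more can be done
None
```

The display is locked in the middle hole, passed the push-down test, and the job is handed in; no verdict was reported.

- **Raising and turning:** I gripped the display head from above and lifted it 33 mm while it was still turned aside, so it passed the lowest hole without catching. I then turned it about 39° to face over the platform and felt slowly upwards. The button snapped in at tool height 0.283 m (0.2826 m predicted). It then blocked movement both up and down in gentle tests.
- **Press test:** After letting go, I pressed on top with shut fingers. The first contact settled at only about 5 N because the touch itself stopped the move early. I stepped up to a steady 11 N for about 0.8 s, then about 13 N for nearly 1 s. The button's own contact force can't be measured directly; from the weight and sliding friction given I put it at about 10–18 N, between the 4 N needed and the 30 N limit. The fingers moved down only about 0.3 mm during the press.
- **Last checks:** The camera shows the brass button in the middle hole after the press. The parcel, tape dispenser and pens are where they started. The arm is well clear, and the clock was at about 24 s of the 72 s allowed. My column position estimates differed by up to 7 mm along x. I used a value in between, and side forces while turning stayed under 6 N.

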